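Fill the objective base, put its cover on and clamp it

ROBOT

A 7-joint arm with a two-finger parallel gripper is mounted at the origin on the work surface. World frame = base frame: x ahead of the robot, y to its left, z up, the work surface at z = 0. Lengths are in mm, angles in rad, forces in N, time in s.
With the tool pointing down it reaches from about 400 to 875 mm from the base axis. Payload 4.4 kg.
Tool frame: the origin (TCP) lies midway between the tips of the shut fingers; the grasp point (between the pads) lies 19 mm behind it; y points along the fingers, z is the direction in which the jaws open and shut, and the axes are right-handed (so a half turn about y gives the same grasp; the last joint's range is limited). The gripper opens to 85 mm and grips with 20 to 120 N. Pads are 22 mm wide; open, the fingers measure 114 mm over their backs; the gripper's body (76 mm by 85 mm) begins 54 mm behind the grasp point. The pads swing forward as they close: fully open they stand 13 mm farther back than shut.
Start: joints at [1.226, 0.628, 0.038, 1.517, -0.027, 0.996, -0.02], TCP at [178.909, -624.907, 231.313] pointing down, gripper open.
Joint ranges: [-3.06, 3.06], [-0.37, 2.12], [-1.25, 1.32], [0.18, 2.47], [-1.1, 4.24], [0.23, 1.98], [-2.94, 2.94]. Speed limits (rad/s): [2.57, 2.57, 3.14, 3.14, 3.14, 3.14, 3.14].

INTERFACE

Orientations are given as [roll, pitch, yaw] about the fixed x, y, z axes, in that order (R = Rz(yaw) Ry(pitch) Rx(roll)).
In Python, from cell import ctrl gives the robot as it stands.
- The arm moves only by the shell command python3 -m inch 'ROWS'. ROWS is JSON, a list of rows, each a list of 3 entries, a list of its own where there are three numbers: the shift along the tool's x, y, z in mm, then the turn, a rotation vector about the tool's x, y, z in rad, then the opening, from 0 (shut) to 1 (fully open). A call has 1 to 8 rows; each row shifts and turns the pose as measured when the row begins, along the tool's axes as they then stand; what a row does not reach is not made up. A row lasts 1/12 s, in which the tool goes at most 41.7 mm and 7.16 degrees, less where a joint would pass 70% of its speed; a pose out of reach is approached as far as the arm can. A call is refused whole if a number of a shift passes 41.7 or a number of a turn 0.125, either way. A call with a gripper value outside its range is refused whole. The fingers move at their own pace and stop on an object; the grip force is fixed at half the most. Time passes only in rows, so rows that do not move let the fingers close. It gives the time, the measured TCP pose, the force and the opening at its end, in the units of the state.
- ctrl.read_state(): the state, without advancing time (a new reading comes with each control period).
- ctrl.get_image(name): name is "side" or "top" or "wrist"; returns a dict with "frame" (400x640x3 uint8, red, green, blue), "fx", "fy", "cx", "cy" (pixels), "D" ([k1, k2, p1, p2, k3] as OpenCV has them; the pictures are not rectified), "rvec" (rotation vector, rad) and "tvec" (3), from world to camera coordinates, as OpenCV has them; the wrist camera has in their place "T_tool_cam" (4x4, takes a point from camera to tool coordinates, whose origin is the TCP and whose axes are the tool frame's). Camera axes: x right, y down, z forward; pixel columns grow to the right and rows downward; lengths in mm; the calibration is good to about 2 mm. A picture is of the moment at which its call begins: read the wrist's pose just before it. There is no depth.
- ctrl.finish_job(): hands the job in, once; it reports no verdict.
The state is a dict: "clock": time; "qpos": joint angles; "qd": joint speeds; "tau": joint torques, N m; "eef_pos": TCP position; "tool_rot": TCP orientation; "force": force on the tool from outside, world axes, zero at the start; "torque": the same for the moment, N m; "width": finger opening in mm.
Only numpy, scipy, OpenCV 4.12 (cv2) and the standard library are available. Lean on these libraries where they do the work, as an engineer would, in place of code of your own. Each camera call takes 0.05 s, during which the arm holds its last target. There are 200 camera calls.

TASK

Fill the empty pockets of the blue objective base with the spare objectives from the rubber mat, standing upright, nose up, and leave the objectives already stored in their pockets. Then take the clear cover from its slanted stand, set it squarely down over the base, fully seated, and swing the red-tipped clamp fully down over it. Set everything down gently without dropping it, and leave the oil bottle, glass dish and slide box where they are.

Things in the scene. Friction and masses are not known exactly. Their poses are not given: they have to be found in the camera images.
- base: Fixed blue flange 176 x 176 x 12 mm, origin at its underside's centre; on it a black block 140 x 140 mm, top at z = 26 mm, with four 38 mm square pockets 12 mm deep (floor z = 14 mm) at x, y = +-33 mm. Two are empty, any of them, and show a green disc on the floor. Clamp bracket (50 mm wide, up to z = 96 mm) outside its -y side, y = -84 to -120 mm. Yaw up to 15 degrees either way.
- pocket0 (a point): Centre of the floor of the pocket at x -33 mm, y -33 mm of the base. The frame is that of the base.
- pocket1 (a point): Centre of the floor of the pocket at x -33 mm, y +33 mm of the base. The frame is that of the base.
- pocket2 (a point): Centre of the floor of the pocket at x +33 mm, y -33 mm of the base. The frame is that of the base.
- pocket3 (a point): Centre of the floor of the pocket at x +33 mm, y +33 mm of the base. The frame is that of the base.
- seat (a point): Centre of the flange's top face (12 mm above the table), where the centre of the cover's rim plane must come. Axes as the base.
- cover: Loose clear box open below, blue rim stripe and handle, 0.26-0.4 kg; outside 156 x 156 x 68 mm, walls and top 4 mm: 4 mm play each side round the black block; fits any of four ways round, sides parallel to the base's. Seated, its rim rests on the flange. Origin: centre of the rim plane; z out through the top. It starts on the stand tilted 30 degrees, top leaning to the stand's -x (near and left).
- cover_handle (a point): Grip point in the handle, 90 mm along z from the cover's origin. The handle is a blue bar 60 mm long (cover x), 20 mm wide (cover y, grip it across this), from 68 to 102 mm along z. Axes as the cover.
- stand: Fixed white stand under the cover: plate 172 x 172 mm tilted 30 degrees, low edge at its -x, centre 60 mm and high edge (+x) 112 mm above the table; lips 14 mm high along the low edge and 10 mm at the sides, so first lift the cover at least 20 mm square to the plate (along the cover's z). Origin: on the table under the plate's centre.
- clamp (a joint): Clamp arm angle, rad: 0 = fully down, level over the cover; starts at 1.6 to 1.8 (upright, end 141 mm above the table, leaning slightly outward), stop at 1.85. Hinge axis along base x; stiff (0.08 N m: about 2 N at the tip), stays where left. Push it from outside (base -y side) over towards base +y, then down.
- clamp_hinge (a point): Axis of the clamp, in the bracket at base x = 0, y = -100 mm, z = 85 mm. Axes as the base.
- clamp_tip (a point): Middle of the arm's red end on its outer face (upper face when down), 50 mm from the hinge axis. The arm is a steel bar 14 mm wide, 8 mm thick, reaching 56 mm from the axis. y: along the arm away from the hinge; z: out of that face.
- stored_a: Microscope objective lens: steel cylinder 32 mm in diameter from 0 to 46 mm height (knurled black band low down, narrow yellow band at 38-42 mm), then a nose narrowing to 20 mm; 56 mm tall in all, about 150 g. Origin: centre of its flat underside; z points along its axis to the nose. Already stored in one of the pockets.
- stored_b: Microscope objective lens: steel cylinder 32 mm in diameter from 0 to 46 mm height (knurled black band low down, narrow green band at 38-42 mm), then a nose narrowing to 20 mm; 56 mm tall in all, about 150 g. Origin: centre of its flat underside; z points along its axis to the nose. Already stored in one of the pockets.
- spare_a: Microscope objective lens: steel cylinder 32 mm in diameter from 0 to 46 mm height (knurled black band low down, narrow red band at 38-42 mm), then a nose narrowing to 20 mm; 56 mm tall in all, about 150 g. Origin: centre of its flat underside; z points along its axis to the nose. A spare, standing upright on the rubber mat (3 mm thick).
- spare_b: Microscope objective lens: steel cylinder 32 mm in diameter from 0 to 46 mm height (knurled black band low down, narrow white band at 38-42 mm), then a nose narrowing to 20 mm; 56 mm tall in all, about 150 g. Origin: centre of its flat underside; z points along its axis to the nose. A spare, standing upright on the rubber mat (3 mm thick).
- oil: Bystander: amber oil bottle, 32 mm in diameter, 75 mm tall, standing; origin under its centre.
- dish: Bystander: closed glass dish, 94 mm in diameter, 17 mm high; origin under its centre.
- slidebox: Bystander: yellow slide box 85 x 100 x 30 mm; origin under its centre.
Mind the look-alikes: they are no part of the job. Leave any purple look-alike of the spare_b alone. What is shaped like the spare_a but pink is not meant.

How it is judged (in metres and radians):
On the way, in this order (a step that is already met when the one before it is completed fails the run):
1. all four pockets hold an upright objective, at rest (((distance between stored_a and pocket0 below 0.008 m and angle between stored_a's own z axis and vertical below 0.1 rad) or (distance between stored_b and pocket0 below 0.008 m and angle between stored_b's own z axis and vertical below 0.1 rad) or (distance between spare_a and pocket0 below 0.008 m and angle between spare_a's own z axis and vertical below 0.1 rad) or (distance between spare_b and pocket0 below 0.008 m and angle between spare_b's own z axis and vertical below 0.1 rad)) and ((distance between stored_a and pocket1 below 0.008 m and angle between stored_a's own z axis and vertical below 0.1 rad) or (distance between stored_b and pocket1 below 0.008 m and angle between stored_b's own z axis and vertical below 0.1 rad) or (distance between spare_a and pocket1 below 0.008 m and angle between spare_a's own z axis and vertical below 0.1 rad) or (distance between spare_b and pocket1 below 0.008 m and angle between spare_b's own z axis and vertical below 0.1 rad)) and ((distance between stored_a and pocket2 below 0.008 m and angle between stored_a's own z axis and vertical below 0.1 rad) or (distance between stored_b and pocket2 below 0.008 m and angle between stored_b's own z axis and vertical below 0.1 rad) or (distance between spare_a and pocket2 below 0.008 m and angle between spare_a's own z axis and vertical below 0.1 rad) or (distance between spare_b and pocket2 below 0.008 m and angle between spare_b's own z axis and vertical below 0.1 rad)) and ((distance between stored_a and pocket3 below 0.008 m and angle between stored_a's own z axis and vertical below 0.1 rad) or (distance between stored_b and pocket3 below 0.008 m and angle between stored_b's own z axis and vertical below 0.1 rad) or (distance between spare_a and pocket3 below 0.008 m and angle between spare_a's own z axis and vertical below 0.1 rad) or (distance between spare_b and pocket3 below 0.008 m and angle between spare_b's own z axis and vertical below 0.1 rad)) and linear speed of each of stored_a, stored_b, spare_a, spare_b below 0.03 m/s), for 0.2 s.
2. the cover is seated on the base (horizontal distance between cover and seat below 0.008 m and z of cover in the frame of seat between -0.004 and 0.004 m and angle between cover's own z axis and vertical below 0.05 rad), for 0.2 s.
3. the clamp is fully down (value of joint clamp below 0.08 rad), for 0.2 s.
At the end, for the whole second after the job is handed in: Each pocket holds an upright objective (within 8 mm of the centre of its floor, tilt under 0.1 rad); the cover is seated (8 mm sideways, 4 mm in height, tilt under 0.05 rad); clamp angle under 0.08 rad; objectives and cover at rest (all of step 1 and all of step 2 and value of joint clamp below 0.08 rad and linear speed of cover below 0.02 m/s); the robot touches nothing.
It fails at once if an objective that was already stored is taken out (displaced by over 20 mm) (distance of any of stored_a, stored_b from where it was at the start of the episode above 0.02 m).
It fails at once if a spare or the cover is dropped: over 0.55 m/s while out of the fingers ((contact force between the fingers and spare_a below 0.05 N and linear speed of spare_a above 0.55 m/s) or (contact force between the fingers and spare_b below 0.05 N and linear speed of spare_b above 0.55 m/s) or (contact force between the fingers and cover below 0.05 N and linear speed of cover above 0.55 m/s)).
It fails at once if the oil bottle, dish or slide box displaced by over 30 mm (distance of any of oil, dish, slidebox from where it was at the start of the episode above 0.03 m).
It also fails if it takes over 72 s, if anything falls off the work surface, if the arm or the gripper's body presses on something with over 40 N, if the wrist force passes 120 N, or if a joint passes its speed limit or range.

## Working session

There is one attempt and no reset: what is moved stays moved. The work goes in short steps, Python scripts to look and compute and a shell command to move; the robot and the scene stay as the last step left them, time stands still between calls to the robot, and variables do not carry over. Pictures are saved under pics/ and viewed, on a budget of 10 in all, crops included, one or two more only if the job needs it, and the job is handed in when it is done.

```bash
mkdir -p pics; ls; python3 - <<'E'
from cell import ctrl
import cv2,pickle
s=ctrl.read_state();print(s)
d={}
for n in("side","top"):
    d[n]=ctrl.get_image(n);cv2.imwrite(f"pics/{n}0.png",d[n]["frame"][:,:,::-1])
    print({k:v for k,v in d[n].items() if k!="frame"})
pickle.dump(d,open("im0.pkl","wb"))
E
```

```text
pics
{'clock': 0.0, 'qpos': array([ 1.22619797,  0.62939409,  0.03844284,  1.51839071, -0.02699644,
        0.99627248, -0.01999771]), 'qd': array([ 7.83095610e-04,  2.10150322e-05,  8.46752736e-04, -1.46191804e-03,
       -6.73259745e-04,  1.43264620e-03, -3.25214647e-03]), 'tau': array([-6.80946632e-04, -5.63404155e+01,  1.22657865e+00, -1.93446207e+01,
        1.11044492e-02,  1.04972773e-02,  9.91620482e-06]), 'eef_pos': array([ 178.73147824, -624.28457059,  230.3507521 ]), 'tool_rot': array([-1.57274258e+00, -3.20739453e-05, -2.86279126e+00]), 'force': array([0.52360354, 0.84192602, 0.59272266]), 'torque': array([-0.00492277, -0.03092718, -0.00575844]), 'width': 85.29626343089032}
{'fx': 445.65893588605275, 'fy': 445.65893588605275, 'cx': 316.9889996173146, 'cy': 190.27762706589917, 'D': array([-0.06810299,  0.        ,  0.        ,  0.        ,  0.        ]), 'rvec': array([ 2.18964153, -0.42945066,  0.22056365]), 'tvec': array([-571.28340841,  218.40924257,  994.5555393 ])}
{'fx': 514.5060114190388, 'fy': 514.5060114190388, 'cx': 322.2171084033162, 'cy': 200.45385246126966, 'D': array([-0.12099235,  0.        ,  0.        ,  0.        ,  0.        ]), 'rvec': array([ 2.14427685, -2.19732223,  0.10166211]), 'tvec': array([  -8.36521859,  590.05800895, 1337.47088972])}
```

View pics/side0.png

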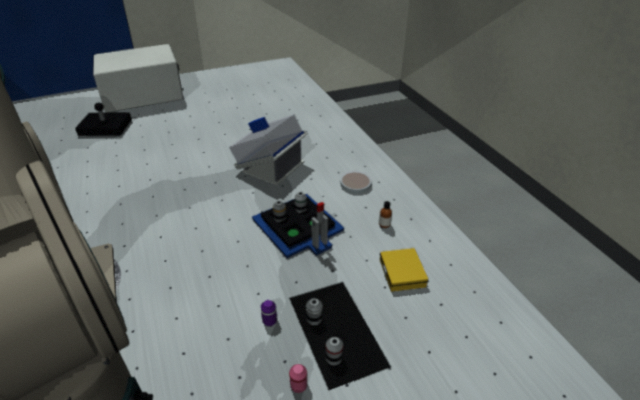

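View pics/top0.png

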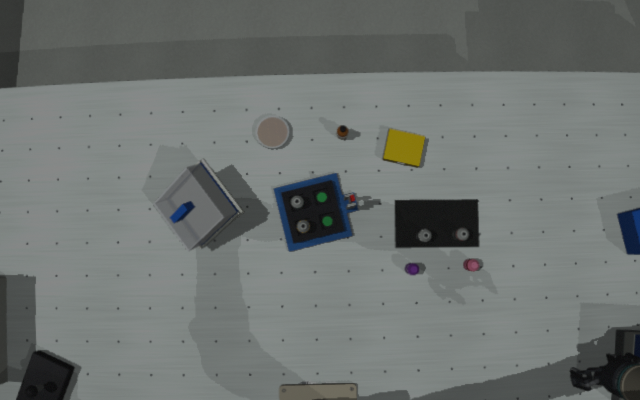

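```bash
cat > h.py <<'E'
import numpy as np,cv2,pickle
from scipy.spatial.transform import Rotation as Ro
def ray(im,px,Rt=None):
    K=np.array([[im["fx"],0,im["cx"]],[0,im["fy"],im["cy"]],[0,0,1]])
    u=cv2.undistortPoints(np.array(px,float).reshape(-1,1,2),K,im["D"]).reshape(-1,2)
    d=np.c_[u,np.ones(len(u))]
    if Rt is None:
        R=cv2.Rodrigues(im["rvec"])[0]; return -R.T@im["tvec"],d@R
    return Rt[:3,3],d@Rt[:3,:3].T
def atz(im,px,z,Rt=None):
    o,d=ray(im,px,Rt); return o+d*((z-o[2])/d[:,2])[:,None]
def proj(im,P,Rt=None):
    K=np.array([[im["fx"],0,im["cx"]],[0,im["fy"],im["cy"]],[0,0,1]])
    if Rt is None: r,t=im["rvec"],im["tvec"]
    else: i=np.linalg.inv(Rt); r,t=cv2.Rodrigues(i[:3,:3])[0],i[:3,3]
    return cv2.projectPoints(np.array(P,float).reshape(-1,1,3),r,t,K,im["D"])[0].reshape(-1,2)
def tool(s):
    T=np.eye(4);T[:3,:3]=Ro.from_euler('xyz',s["tool_rot"]).as_matrix();T[:3,3]=s["eef_pos"];return T
E
python3 - <<'E'
from h import *
d=pickle.load(open("im0.pkl","rb"));t=d["top"];f=t["frame"]
print(atz(t,[[425,235],[462,234]],55).round(0))
hsv=cv2.cvtColor(f,cv2.COLOR_RGB2HSV)
m=cv2.inRange(hsv,(100,120,40),(125,255,255))
c,_=cv2.findContours(m,0,2)
for k in sorted(c,key=cv2.contourArea)[-4:]:
    P=atz(t,k.reshape(-1,2),12)[:,:2].astype(np.float32); print(cv2.contourArea(k),cv2.boundingRect(k),cv2.minAreaRect(P))
print(atz(t,[[321,197],[327,221]],14).round(0))
a=cv2.resize(f[150:260,140:360],None,fx=3.6,fy=3.6,interpolation=cv2.INTER_CUBIC)
b=cv2.resize(d["side"]["frame"][105:195,220:320],None,fx=2.0*1.8,fy=3.6,interpolation=cv2.INTER_CUBIC)
e=cv2.resize(f[195:285,390:490],(360,int(324)),interpolation=cv2.INTER_CUBIC) 
o=np.zeros((600,800,3),np.uint8)
a=a[:270,:] if 0 else cv2.resize(f[150:260,140:250],None,fx=3.6,fy=3.6,interpolation=cv2.INTER_CUBIC)
s=cv2.resize(d["side"]["frame"][285:395,250:360],(396,200))
o[:396,:396]=a;o[:324,400:760]=b;o[330:600,400:700]=cv2.resize(f[195:285,390:490],(300,270),interpolation=cv2.INTER_CUBIC);o[400:600,:396]=s
cv2.imwrite("pics/c1.png",o[:,:,::-1])
E
```

```text
[[ 490. -288.   55.]
 [ 490. -385.   55.]]
12.0 (212, 178, 25, 33) ((615.83837890625, 242.0392608642578), (110.01669311523438, 3.237377882003784), 36.26897430419922)
205.0 (170, 202, 24, 21) ((570.574462890625, 359.06622314453125), (27.446060180664062, 69.11293029785156), 43.88602828979492)
692.5 (618, 209, 22, 45) ((485.2543029785156, -877.7814331054688), (65.31278228759766, 124.86695861816406), 85.71883392333984)
4098.5 (274, 174, 83, 77) ((565.2798461914062, -10.602058410644531), (173.1165008544922, 203.79312133789062), 12.641054153442383)
[[600. -20.  14.]
 [536. -34.  14.]]
```

View pics/c1.png

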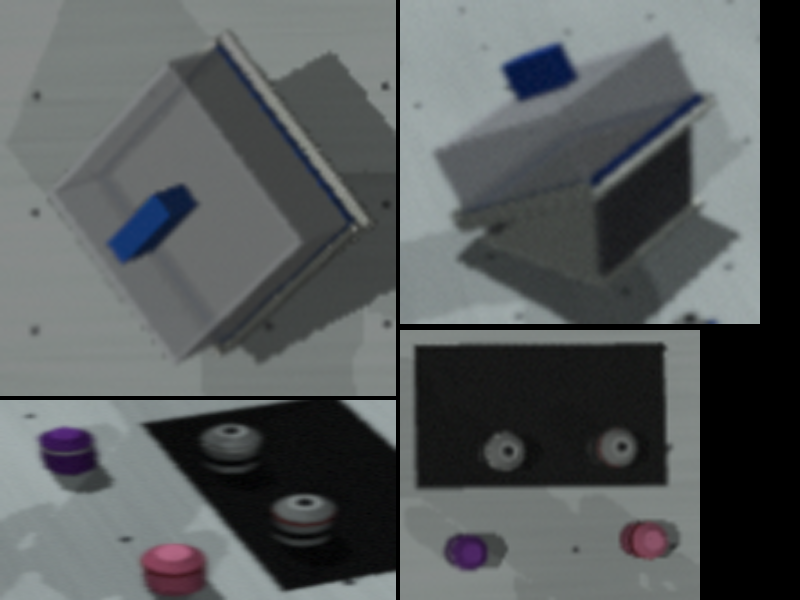

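```bash
cat > cov.py <<'E'
from h import *
from scipy.optimize import least_squares
d=pickle.load(open("im0.pkl","rb"))
X=78
top=[((X,X,68),(172,65)),((X,-X,68),(300,240)),((-X,-X,68),(178,360)),((-X,X,68),(55,188)),((30,0,85),(189,196)),((-30,0,102),(118,251))]
side=[((X,X,68),(268,35)),((-X,-X,68),(40,152)),((X,-X,0),(194,187)),((X,X,0),(301,95)),((30,0,102),(165,42)),((-30,0,102),(104,65))]
def pose(p): return Ro.from_euler('ZY',[p[3],-np.pi/6]).as_matrix(),p[:3]
def f(p):
    R,t=pose(p);r=[]
    for im,L,o in((d["top"],top,(140,150)),(d["side"],side,(220,105))):
        r.append(proj(im,[R@np.array(a)+t for a,_ in L])-(np.array([b for _,b in L])/3.6+o))
    return np.concatenate(r).ravel()
s=least_squares(f,[600,300,60,-.9],loss='soft_l1',x_scale=[10,10,10,.1])
print(s.x.round(3),f(s.x).reshape(-1,2).round(1).tolist())
R,t=pose(s.x);print("handle",R@[0,0,90]+t,"z",R[:,2])
E
python3 cov.py; python3 - <<'E'
from cell import ctrl
im=ctrl.get_image("wrist");print(im["T_tool_cam"].round(3),im["fx"],im["cx"],im["cy"])
E
python3 -m inch '[[[-41,0,0],[0,0,0],1],[[-41,0,0],[0,0,0],1],[[-41,0,0],[0,0,0],1],[[-41,0,0],[0,0,0],1]]'
```

```text
[586.703 284.341  59.11   -0.939] [[0.0, -1.9], [2.0, 0.1], [-0.2, 0.8], [-1.0, 0.5], [-1.5, -0.3], [0.4, -0.1], [0.2, -1.1], [-2.6, -0.4], [0.3, 0.9], [0.8, 2.5], [-2.8, 1.0], [0.9, -0.8]]
handle [560.13439658 320.66050436 137.05215743] z [-0.29520433  0.40355223  0.8660254 ]
[[ 1.00000e-03  9.63000e-01  2.71000e-01 -6.86630e+01]
 [-1.00000e-03 -2.71000e-01  9.63000e-01 -1.43053e+02]
 [ 1.00000e+00 -1.00000e-03  0.00000e+00 -5.76000e-01]
 [ 0.00000e+00  0.00000e+00  0.00000e+00  1.00000e+00]] 338.34913721638947 319.6419488169788 201.50339078722743
clock: 0.48
eef_pos: [324.1, -585.2, 228.4]
tool_rot: [-1.574, -0.012, -2.888]
force: [0.3, -1.0, 0.4]
width: 85.4
```

```bash
cat > to.py <<'E'
# usage: to.py x y z roll pitch yaw  -> shift in current tool axes, turn rotvec in tool axes
import sys
from h import *
from cell import ctrl
s=ctrl.read_state();T=tool(s);a=list(map(float,sys.argv[1:]))
r=Ro.from_euler('xyz',a[3:]).as_matrix()
w=Ro.from_matrix(T[:3,:3].T@r).as_rotvec();sh=T[:3,:3].T@(np.array(a[:3])-T[:3,3]);n=r.T@(np.array(a[:3])-T[:3,3])
print("t",round(s["clock"],2),"shift",sh.round(1),"(in end axes",n.round(1),") turn",w.round(3),"F",s["force"].round(1),"w",round(s["width"],1),"q",s["qpos"].round(2))
E
python3 to.py 490 -340 130 -1.5708 0 -2.92
```

```text
t 0.48 shift [-223.4   96.2 -195.4] (in end axes [-215.8   98.4 -202.7] ) turn [0.003 0.032 0.012] F [ 0.3 -1.   0.4] w 85.4 q [ 0.99  0.66  0.05  1.46 -0.03  1.03 -0.27]
```

```bash
python3 -m inch '[[[-27,12,-25],[0,0.01,0],1],[[-27,12,-25],[0,0.01,0],1],[[-27,12,-25],[0,0.01,0],1],[[-27,12,-25],[0,0,0],1],[[-27,12,-25],[0,0,0],1],[[-27,12,-25],[0,0,0],1],[[-27,12,-25],[0,0,0],1],[[-27,12,-25],[0,0,0],1]]'
cat > look.py <<'E'
import sys
from h import *
from cell import ctrl
s=ctrl.read_state();im=ctrl.get_image("wrist");Rt=tool(s)@im["T_tool_cam"]
pickle.dump((s,im,Rt),open("w.pkl","wb"))
cv2.imwrite(f"pics/{sys.argv[1]}.png",im["frame"][:,:,::-1])
E
python3 -m inch '[[[0,0,0],[0,0,0],1]]'
python3 look.py w1; python3 to.py 490 -340 130 -1.5708 0 -2.92
```

```text
clock: 1.15
eef_pos: [500.3, -334.3, 126.3]
tool_rot: [-1.564, -0.007, -2.918]
force: [1.3, -0.8, -1.0]
width: 85.1
clock: 1.23
eef_pos: [505.2, -323.3, 123.5]
tool_rot: [-1.573, -0.005, -2.906]
force: [0.7, 1.4, -0.2]
width: 85.5
t 1.28 shift [15.8 -5.5  9.4] (in end axes [15.7 -5.6  9.6] ) turn [-0.001  0.011  0.007] F [ 0.5 -0.  -0.1] w 85.9 q [ 0.49  0.69  0.06  1.76 -0.06  0.7  -0.76]
```

View pics/w1.png

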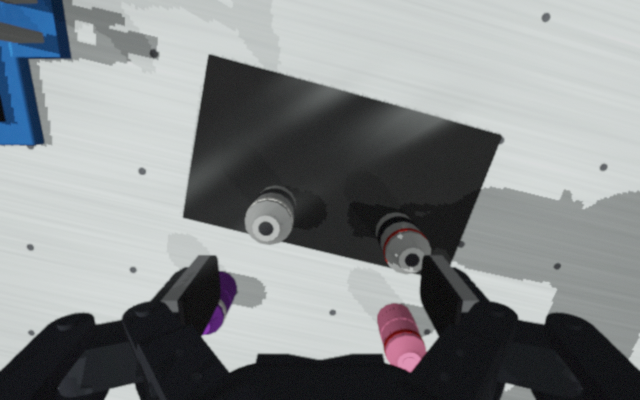

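```bash
python3 - <<'E'
from h import *
s,im,Rt=pickle.load(open("w.pkl","rb"))
print(atz(im,[[265,229],[412,260],[406,362],[215,290]],59,Rt).round(1))
E
python3 to.py 488 -385 75 -1.5708 0 -2.92
```

```text
[[ 488.3 -290.    59. ]
 [ 489.4 -390.3   59. ]
 [ 408.9 -411.6   59. ]
 [ 435.9 -264.8   59. ]]
t 1.28 shift [27.7 49.6 52.7] (in end axes [27.5 49.4 53.1] ) turn [-0.001  0.011  0.007] F [ 0.5 -0.  -0.1] w 85.9 q [ 0.49  0.69  0.06  1.76 -0.06  0.7  -0.76]
```

```bash
python3 -m inch '[[[10,15,20],[0,0,0],1],[[10,15,20],[0,0,0],1],[[10,14,18],[0,0,0],1],[[0,0,0],[0,0,0],1],[[0,0,0],[0,0,0],1]]'
python3 to.py 489 -390 17 -1.5708 0 -2.92
```

```text
clock: 1.7
eef_pos: [487.3, -393.0, 79.0]
tool_rot: [-1.568, -0.007, -2.904]
force: [0.1, 0.6, -0.5]
width: 85.0
t 1.7 shift [-2.8 62.  -2.6] (in end axes [-2.3 62.  -2.5] ) turn [-0.002  0.016  0.007] F [ 0.1  0.6 -0.5] w 85.0 q [ 0.6   0.78  0.05  1.71 -0.05  0.65 -0.66]
```

```bash
python3 -m inch '[[[-1.5,21,-2],[0,0.01,0.005],1],[[-1,21,-1],[0,0,0],1],[[0,18,0],[0,0,0],1],[[0,0,0],[0,0,0],1],[[0,0,0],[0,0,0],1]]'
python3 to.py 489 -390 17 -1.5708 0 -2.92
```

```text
clock: 2.12
eef_pos: [489.1, -392.4, 20.7]
tool_rot: [-1.564, 0.0, -2.918]
force: [1.5, -0.2, 1.2]
width: 85.3
t 2.12 shift [-0.4  3.7 -2.4] (in end axes [-0.4  3.7 -2.4] ) turn [-0.007  0.002 -0.   ] F [ 1.5 -0.2  1.2] w 85.3 q [ 0.6   0.87  0.04  1.73 -0.06  0.54 -0.67]
```

```bash
python3 -m inch '[[[0,4,-2],[0,0,0],1],[[0,0,0],[0,0,0],0.2],[[0,0,0],[0,0,0],0.2],[[0,0,0],[0,0,0],0.2],[[0,0,0],[0,0,0],0.2],[[0,0,0],[0,0,0],0.2],[[0,0,0],[0,0,0],0.2]]'
python3 to.py 489 -390 17 -1.5708 0 -2.92
```

```text
clock: 2.7
eef_pos: [491.7, -391.5, 22.5]
tool_rot: [-1.558, 0.006, -2.917]
force: [0.4, 0.9, -1.1]
width: 30.5
t 2.7 shift [ 2.3  5.5 -2.2] (in end axes [ 2.3  5.5 -2.1] ) turn [-0.012  0.003 -0.006] F [ 0.4  0.9 -1.1] w 30.5 q [ 0.6   0.87  0.04  1.73 -0.06  0.53 -0.67]
```

```bash
python3 -m inch '[[[0,-20,0],[0,0,0],0.2],[[0,-40,0],[0,0,0],0.2],[[0,-40,0],[0,0,0],0.2],[[0,-40,0],[0,0,0],0.2],[[0,-20,-10],[0,0,0],0.2],[[0,0,0],[0,0,0],0.2]]'
python3 to.py 601 -21 200 -1.5708 0 -2.92
```

```text
clock: 3.2
eef_pos: [485.9, -378.6, 185.6]
tool_rot: [-1.565, 0.0, -2.918]
force: [-0.1, 0.2, -1.6]
width: 30.3
t 3.2 shift [-191.6  -16.1 -323.1] (in end axes [-190.9  -14.4 -323.6] ) turn [-0.006  0.002 -0.   ] F [-0.1  0.2 -1.6] w 30.3 q [ 0.57  0.63  0.06  1.67 -0.05  0.84 -0.69]
```

```bash
python3 -m inch '[[[-19,-2,-32],[0,0,0],0.2],[[-19,-2,-32],[0,0,0],0.2],[[-19,-2,-32],[0,0,0],0.2],[[-19,-2,-32],[0,0,0],0.2],[[-19,-2,-32],[0,0,0],0.2],[[-19,-2,-32],[0,0,0],0.2],[[-19,-2,-32],[0,0,0],0.2],[[-19,-2,-32],[0,0,0],0.2]]'
python3 -m inch '[[[-15,0,-25],[0,0,0],0.2],[[0,0,0],[0,0,0],0.2],[[0,0,0],[0,0,0],0.2]]'
python3 to.py 601 -21 200 -1.5708 0 -2.92;python3 look.py w2
```

```text
clock: 3.87
eef_pos: [575.7, -101.2, 193.7]
tool_rot: [-1.555, -0.008, -2.942]
force: [1.0, 0.0, -0.9]
width: 30.0
clock: 4.12
eef_pos: [587.5, -59.4, 189.5]
tool_rot: [-1.562, -0.009, -2.926]
force: [-0.4, -1.1, -0.7]
width: 30.5
t 4.12 shift [-21.3 -11.  -34.5] (in end axes [-21.6 -10.5 -34.5] ) turn [-0.009 -0.006  0.009] F [-0.4 -1.1 -0.7] w 30.5 q [-0.01  0.59  0.09  1.73 -0.05  0.83 -1.25]
```

View pics/w2.png

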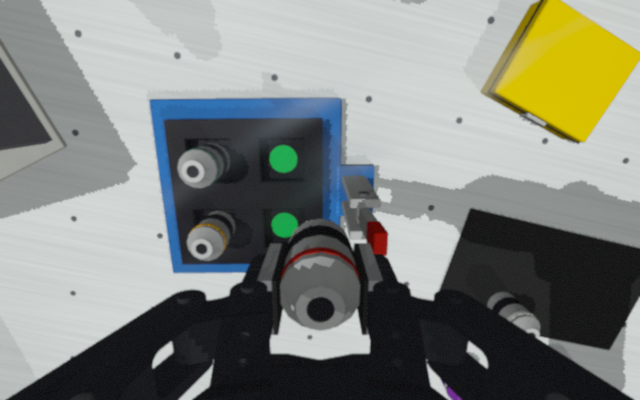

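```bash
python3 - <<'E'
from h import *
s,im,Rt=pickle.load(open("w.pkl","rb"))
print(atz(im,[[283,158],[285,224]],14,Rt).round(1),atz(im,[[192,172],[203,246]],70,Rt).round(1))
c=atz(im,[[150.5,99],[343,97.5],[174,272]],12,Rt);print(c.round(1),c[1:].mean(0),np.degrees(np.arctan2(*(c[0]-c[1])[:2])))
print("tcp",s["eef_pos"],"nose",atz(im,[[320,309]],s["eef_pos"][2]+38,Rt))
E
```

```text
[[600.2 -22.4  14. ]
 [535.7 -36.5  14. ]] [[584.  42.  70.]
 [523.  26.  70.]]
[[627.5 105.3  12. ]
 [665.6 -65.2  12. ]
 [457.8  67.6  12. ]] [561.66265268   1.18347492  12.        ] -12.570946994992317
tcp [587.53774345 -59.35387299 189.51423058] nose [[587.13907112 -58.64679963 227.51423058]]
```

```bash
python3 -m inch '[[[-11,12,-17],[0,0,0],0.2],[[-10,25,-16],[0,0,0],0.2],[[0,25,0],[0,0,0],0.2],[[0,10,0],[0,0,0],0.2],[[0,0,0],[0,0,0],0.2],[[0,0,0],[0,0,0],0.2]]'
python3 to.py 600.4 -22.5 32 -1.5708 0 -2.9216
```

```text
clock: 4.67
eef_pos: [599.4, -32.1, 112.9]
tool_rot: [-1.558, -0.011, -2.938]
force: [-1.0, -0.1, -1.3]
width: 30.5
t 4.67 shift [ -3.8  80.7 -10.2] (in end axes [-3.1 80.9 -9.1] ) turn [-0.012 -0.016  0.012] F [-1.  -0.1 -1.3] w 30.5 q [-0.06  0.71  0.09  1.76 -0.07  0.68 -1.31]
```

```bash
python3 -m inch '[[[-4,10,-8],[-0.01,-0.015,0.01],0.2],[[0,18,-3],[0,0,0],0.2],[[0,15,0],[0,0,0],0.2],[[0,10,0],[0,0,0],0.2],[[0,0,0],[0,0,0],0.2],[[0,0,0],[0,0,0],0.2]]'
python3 to.py 600.4 -22.5 32 -1.5708 0 -2.9216
```

```text
clock: 5.17
eef_pos: [605.0, -30.0, 64.9]
tool_rot: [-1.562, 0.008, -2.934]
force: [-1.0, 0.0, -2.0]
width: 30.2
t 5.17 shift [ 3.2 32.8 -8.6] (in end axes [ 2.9 32.9 -8.3] ) turn [-0.009 -0.012 -0.008] F [-1.  0. -2.] w 30.2 q [-0.04  0.78  0.07  1.79 -0.08  0.57 -1.29]
```

```bash
python3 -m inch '[[[3,0,-8],[-0.005,-0.01,-0.005],0.2],[[0,0,0],[0,0,0],0.2],[[0,0,0],[0,0,0],0.2]]'
python3 to.py 600.4 -22.5 32 -1.5708 0 -2.9216;python3 to.py 600.4 -22.5 32 -1.5708 0 -2.9216
```

```text
clock: 5.42
eef_pos: [601.5, -23.6, 67.6]
tool_rot: [-1.566, 0.006, -2.925]
force: [0.7, -0.2, -1.1]
width: 30.4
t 5.42 shift [ 1.  35.6 -1.5] (in end axes [ 0.8 35.6 -1.3] ) turn [-0.005 -0.003 -0.006] F [ 0.7 -0.2 -1.1] w 30.4 q [-0.05  0.77  0.06  1.79 -0.08  0.57 -1.29]
t 5.42 shift [ 1.  35.6 -1.5] (in end axes [ 0.8 35.6 -1.3] ) turn [-0.005 -0.003 -0.006] F [ 0.7 -0.2 -1.1] w 30.4 q [-0.05  0.77  0.06  1.79 -0.08  0.57 -1.29]
```

```bash
python3 -m inch '[[[0.5,10,-1],[0,0,0],0.2],[[0,8,0],[0,0,0],0.2],[[0,0,0],[0,0,0],0.2],[[0,0,0],[0,0,0],0.2]]'
python3 to.py 600.4 -22.5 32 -1.5708 0 -2.9216
```

```text
clock: 5.75
eef_pos: [601.9, -22.0, 49.4]
tool_rot: [-1.566, 0.009, -2.924]
force: [-0.2, 0.2, -1.7]
width: 30.6
t 5.75 shift [ 1.8 17.4  0. ] (in end axes [ 1.6 17.4  0.1] ) turn [-0.005 -0.002 -0.009] F [-0.2  0.2 -1.7] w 30.6 q [-0.05  0.8   0.06  1.8  -0.08  0.53 -1.29]
```

```bash
python3 -m inch '[[[1,7,0],[0,0,0],0.2],[[0,5,0],[0,0,0],0.2],[[0,4,0],[0,0,0],0.2],[[0,0,0],[0,0,0],0.2]]'
python3 to.py 600.4 -22.5 32 -1.5708 0 -2.9216
python3 -m inch '[[[0,2,0],[0,0,0],0.2],[[0,0,0],[0,0,0],0.2]]'
python3 to.py 600.4 -22.5 32 -1.5708 0 -2.9216
```

```text
clock: 6.08
eef_pos: [601.7, -22.3, 32.8]
tool_rot: [-1.566, 0.01, -2.924]
force: [-1.9, -0.1, 8.2]
width: 30.2
t 6.08 shift [ 1.3  0.8 -0.1] (in end axes [ 1.3  0.8 -0.1] ) turn [-0.005 -0.002 -0.01 ] F [-1.9 -0.1  8.2] w 30.2 q [-0.05  0.83  0.06  1.81 -0.08  0.5  -1.29]
clock: 6.25
eef_pos: [601.9, -22.4, 33.4]
tool_rot: [-1.566, 0.01, -2.924]
force: [0.4, 0.1, -1.6]
width: 30.2
t 6.25 shift [ 1.5  1.4 -0.2] (in end axes [ 1.5  1.4 -0.2] ) turn [-0.005 -0.002 -0.01 ] F [ 0.4  0.1 -1.6] w 30.2 q [-0.05  0.83  0.06  1.81 -0.08  0.5  -1.29]
```

```bash
python3 -m inch '[[[0,2,0],[0,0,0],0.2],[[0,0,0],[0,0,0],0.55],[[0,0,0],[0,0,0],0.55],[[0,0,0],[0,0,0],0.55],[[0,0,0],[0,0,0],0.55]]'
python3 -m inch '[[[0,-20,0],[0,0,0],0.55],[[0,-35,0],[0,0,0],0.55],[[0,-40,0],[0,0,0],0.55],[[0,-40,0],[0,0,0],0.6],[[0,-20,0],[0,0,0],1],[[0,0,0],[0,0,0],1]]'
python3 to.py 488.3 -290 140 -1.5708 0 -2.9216
```

```text
clock: 6.67
eef_pos: [603.1, -22.5, 32.2]
tool_rot: [-1.565, 0.013, -2.924]
force: [-0.1, 1.0, 0.4]
width: 47.1
clock: 7.17
eef_pos: [598.7, -22.2, 188.1]
tool_rot: [-1.567, 0.002, -2.924]
force: [0.3, 0.1, 0.1]
width: 73.9
t 7.17 shift [165.6  48.5 237.5] (in end axes [166.1  48.1 237.3] ) turn [-0.003 -0.003 -0.002] F [0.3 0.1 0.1] w 73.9 q [-0.07  0.6   0.09  1.72 -0.06  0.82 -1.31]
```

```bash
python3 look.py w3; python3 -m inch '[[[20,0,29],[0,0,0],1],[[20,0,29],[0,0,0],1],[[20,0,29],[0,0,0],1],[[20,0,29],[0,0,0],1],[[20,5,29],[0,0,0],1],[[20,12,29],[0,0,0],1],[[20,18,29],[0,0,0],1],[[13,18,18],[0,0,0],1]]'
python3 -m inch '[[[0,20,0],[0,0,0],1],[[0,20,0],[0,0,0],1],[[0,0,0],[0,0,0],1],[[0,0,0],[0,0,0],1]]'
python3 to.py 488.3 -290 20 -1.5708 0 -2.9216
```

```text
clock: 7.88
eef_pos: [494.8, -269.8, 122.5]
tool_rot: [-1.576, -0.002, -2.905]
force: [0.3, -0.3, 0.5]
width: 85.2
clock: 8.22
eef_pos: [483.0, -276.6, 71.3]
tool_rot: [-1.583, -0.018, -2.92]
force: [-0.3, 0.6, -0.1]
width: 85.3
t 8.22 shift [-3.2 51.1 14.9] (in end axes [-2.2 51.3 14.3] ) turn [0.012 0.002 0.018] F [-0.3  0.6 -0.1] w 85.3 q [ 0.44  0.73  0.05  1.89 -0.05  0.54 -0.83]
```

```bash
python3 -m inch '[[[-2,0,14],[0.01,0,0.015],1],[[0,0,0],[0,0,0],1],[[0,0,0],[0,0,0],1]]'
python3 to.py 488.3 -290 20 -1.5708 0 -2.9216
```

```text
clock: 8.47
eef_pos: [488.9, -289.5, 71.1]
tool_rot: [-1.573, -0.002, -2.917]
force: [-0.1, -0.2, -0.2]
width: 85.4
t 8.47 shift [ 0.6 51.1  0.4] (in end axes [ 0.7 51.1  0.3] ) turn [0.002 0.004 0.002] F [-0.1 -0.2 -0.2] w 85.4 q [ 0.46  0.74  0.04  1.88 -0.05  0.53 -0.81]
```

View pics/w3.png

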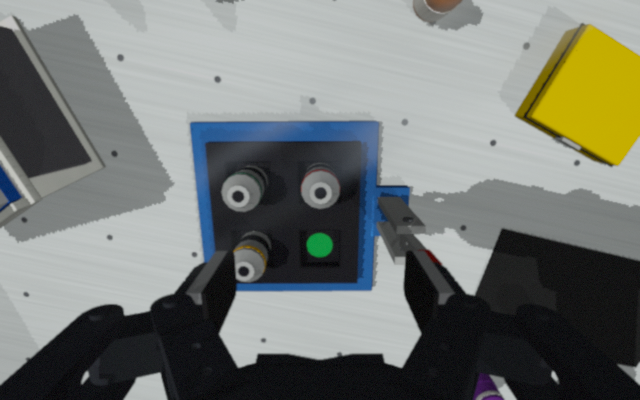

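spare_a now stands upright in its pocket (nose at 320,190); one green disc is left at (320,245). Next I descend on spare_b.

```bash
python3 -m inch '[[[0.5,20,0],[0,0,0],1],[[0.5,20,0],[0,0,0],1],[[0,10,0],[0,0,0],1],[[0,0,0],[0,0,0],1],[[0,0,0],[0,0,0],1]]'
python3 to.py 488.3 -290 20 -1.5708 0 -2.9216
```

```text
clock: 8.88
eef_pos: [493.8, -290.9, 25.1]
tool_rot: [-1.566, 0.008, -2.915]
force: [-0.0, -0.3, 0.2]
width: 85.3
t 8.88 shift [ 5.2  5.1 -2.2] (in end axes [ 5.2  5.1 -2.1] ) turn [-0.005  0.007 -0.008] F [-0.  -0.3  0.2] w 85.3 q [ 0.46  0.81  0.03  1.89 -0.06  0.43 -0.81]
```

```bash
python3 -m inch '[[[5,6,-2],[-0.005,0,-0.01],1],[[0,0,0],[0,0,0],0.2],[[0,0,0],[0,0,0],0.2],[[0,0,0],[0,0,0],0.2],[[0,0,0],[0,0,0],0.2],[[0,0,0],[0,0,0],0.2],[[0,0,0],[0,0,0],0.2]]'
python3 to.py 488.3 -290 20 -1.5708 0 -2.9216
python3 -m inch '[[[0,-20,0],[0,0,0],0.2],[[0,-40,0],[0,0,0],0.2],[[0,-40,0],[0,0,0],0.2],[[0,-40,0],[0,0,0],0.2],[[0,-20,0],[0,0,0],0.2],[[0,0,0],[0,0,0],0.2]]'
python3 to.py 536 -36.7 195 -1.5708 0 -2.9216
```

```text
clock: 9.47
eef_pos: [490.7, -290.8, 22.8]
tool_rot: [-1.567, 0.001, -2.914]
force: [-0.2, 0.1, -1.5]
width: 30.1
t 9.47 shift [ 2.1  2.8 -1.3] (in end axes [ 2.1  2.8 -1.3] ) turn [-0.004  0.008 -0.001] F [-0.2  0.1 -1.5] w 30.1 q [ 0.46  0.82  0.03  1.89 -0.05  0.43 -0.81]
clock: 9.97
eef_pos: [488.0, -289.1, 186.3]
tool_rot: [-1.573, -0.005, -2.914]
force: [0.5, -0.2, -1.9]
width: 30.7
t 9.97 shift [-103.6   -8.7 -235.1] (in end axes [-102.    -8.7 -235.8] ) turn [0.002 0.007 0.005] F [ 0.5 -0.2 -1.9] w 30.7 q [ 0.45  0.57  0.06  1.8  -0.04  0.78 -0.82]
```

```bash
python3 -m inch '[[[-14,-2,-33],[0,0,0],0.2],[[-14,-2,-33],[0,0,0],0.2],[[-14,-2,-33],[0,0,0],0.2],[[-14,-2,-33],[0,0,0],0.2],[[-14,0,-33],[0,0,0],0.2],[[-14,0,-33],[0,0,0],0.2],[[-8,0,-20],[0,0,0],0.2]]'
python3 -m inch '[[[0,0,0],[0,0,0],0.2],[[0,0,0],[0,0,0],0.2]]'
python3 to.py 536 -36.7 110 -1.5708 0 -2.9216
```

```text
clock: 10.55
eef_pos: [527.3, -57.1, 189.8]
tool_rot: [-1.567, -0.009, -2.932]
force: [0.7, -0.0, -0.9]
width: 30.4
clock: 10.72
eef_pos: [526.7, -48.9, 187.4]
tool_rot: [-1.572, -0.012, -2.921]
force: [-0.7, -1.2, -1.2]
width: 30.4
t 10.72 shift [-12.6  77.3  -9.8] (in end axes [-11.7  77.4  -9.9] ) turn [0.001 0.001 0.012] F [-0.7 -1.2 -1.2] w 30.4 q [-0.01  0.52  0.07  1.89 -0.05  0.74 -1.26]
```

```bash
python3 -m inch '[[[-12,10,-10],[0,0,0.01],0.2],[[0,35,0],[0,0,0],0.2],[[0,35,0],[0,0,0],0.2],[[0,20,0],[0,0,0],0.2],[[0,10,0],[0,0,0],0.2],[[0,0,0],[0,0,0],0.2],[[0,0,0],[0,0,0],0.2]]'
python3 to.py 536 -36.7 67 -1.5708 0 -2.9216
```

```text
clock: 11.3
eef_pos: [534.2, -44.5, 69.6]
tool_rot: [-1.568, -0.005, -2.929]
force: [0.4, -1.0, -0.8]
width: 30.4
t 11.3 shift [-3.4  2.6 -7.2] (in end axes [-3.5  2.6 -7.2] ) turn [-0.003 -0.008  0.005] F [ 0.4 -1.  -0.8] w 30.4 q [-0.01  0.71  0.05  1.96 -0.06  0.47 -1.27]
```

```bash
python3 -m inch '[[[-3,0,-7],[0,-0.008,0.005],0.2],[[0,0,0],[0,0,0],0.2],[[0,0,0],[0,0,0],0.2]]'
python3 to.py 536 -36.7 34 -1.5708 0 -2.9216
```

```text
clock: 11.55
eef_pos: [536.3, -38.8, 70.9]
tool_rot: [-1.566, 0.001, -2.924]
force: [-0.7, 0.1, -1.1]
width: 30.2
t 11.55 shift [-0.1 36.8 -2.3] (in end axes [-0.2 36.9 -2.1] ) turn [-0.004 -0.002 -0.001] F [-0.7  0.1 -1.1] w 30.2 q [-0.02  0.71  0.05  1.97 -0.07  0.47 -1.27]
```

```bash
python3 -m inch '[[[0,10,-2],[0,0,0],0.2],[[0,10,0],[0,0,0],0.2],[[0,0,0],[0,0,0],0.2],[[0,0,0],[0,0,0],0.2]]'
python3 to.py 536 -36.7 34 -1.5708 0 -2.9216
```

```text
clock: 11.88
eef_pos: [538.0, -36.3, 51.3]
tool_rot: [-1.565, 0.007, -2.923]
force: [-0.7, 0.7, -1.4]
width: 30.4
t 11.88 shift [ 2.1 17.3 -0.2] (in end axes [ 2.  17.3 -0.1] ) turn [-0.005 -0.002 -0.007] F [-0.7  0.7 -1.4] w 30.4 q [-0.02  0.74  0.05  1.97 -0.07  0.42 -1.27]
```

```bash
python3 -m inch '[[[2,6,0],[0,0,0],0.2],[[0,5,0],[0,0,0],0.2],[[0,5,0],[0,0,0],0.2],[[0,0,0],[0,0,0],0.2],[[0,0,0],[0,0,0],0.2]]'
python3 to.py 536 -36.7 34 -1.5708 0 -2.9216
```

```text
clock: 12.3
eef_pos: [536.1, -37.0, 33.4]
tool_rot: [-1.565, 0.007, -2.923]
force: [0.4, 0.5, 7.7]
width: 30.4
t 12.3 shift [ 0.  -0.6 -0.3] (in end axes [ 0.  -0.6 -0.3] ) turn [-0.006 -0.002 -0.007] F [0.4 0.5 7.7] w 30.4 q [-0.01  0.77  0.04  1.98 -0.07  0.38 -1.27]
```

```bash
python3 -m inch '[[[0,0,0],[0,0,0],0.55],[[0,0,0],[0,0,0],0.55],[[0,0,0],[0,0,0],0.55],[[0,-20,0],[0,0,0],0.55],[[0,-35,0],[0,0,0],0.55],[[0,-40,0],[0,0,0],0.55],[[0,-40,0],[0,0,0],0.6],[[0,-30,0],[0,0,0],1]]'
python3 look.py w4
python3 -m inch '[[[0,-20,0],[0,-0.12,0],1],[[0,-10,0],[0,-0.12,0],1],[[0,0,0],[0,-0.12,0],1],[[0,0,0],[0,-0.12,0],1],[[0,0,0],[0,-0.12,0],1],[[0,0,0],[0,-0.12,0],1],[[0,0,0],[0,-0.12,0],1],[[0,0,0],[0,-0.12,0],1]]'
python3 -m inch '[[[0,0,0],[0,-0.12,0],1],[[0,0,0],[0,-0.12,0],1],[[0,0,0],[0,-0.12,0],1],[[0,0,0],[0,-0.12,0],1],[[0,0,0],[0,-0.12,0],1],[[0,0,0],[0,-0.12,0],1],[[0,0,0],[0,-0.12,0],1],[[0,0,0],[0,-0.12,0],1]]'
python3 -m inch '[[[0,0,0],[0,0,0],1]]'
python3 to.py 539 349 230 -1.5708 -0.5236 -0.939
```

```text
clock: 12.97
eef_pos: [530.4, -36.3, 198.7]
tool_rot: [-1.569, -0.007, -2.923]
force: [1.3, 0.3, 0.1]
width: 62.0
clock: 13.68
eef_pos: [536.2, -36.6, 243.8]
tool_rot: [-1.551, 0.001, -1.927]
force: [-1.3, 0.4, 0.3]
width: 85.1
clock: 14.35
eef_pos: [534.8, -37.8, 245.1]
tool_rot: [-1.559, -0.019, -0.927]
force: [0.5, -0.0, -0.1]
width: 85.3
clock: 14.43
eef_pos: [534.6, -38.0, 245.1]
tool_rot: [-1.559, -0.019, -0.924]
force: [-1.0, 0.7, 1.1]
width: 85.7
t 14.43 shift [-306.4   12.   236.6] (in end axes [-275.8 -141.8  232.1] ) turn [-0.015  0.012 -0.505] F [-1.   0.7  1.1] w 85.7 q [ 0.33  0.47 -0.46  1.83  0.28  0.89  0.39]
```

View pics/w4.png

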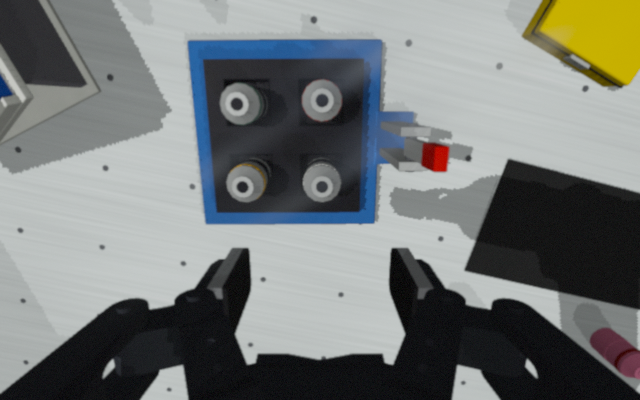

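All four pockets now hold upright objectives: noses at (238,103), (321,100), (246,183) and (321,186). Next is the cover.

```bash
python3 -m inch '[[[-31,0,24],[0,0,0],1],[[-31,0,24],[0,0,0],1],[[-31,0,24],[0,0,0],1],[[-31,0,24],[0,0,0],1],[[-31,0,24],[0,0,0],1],[[-31,0,24],[0,0,0],1],[[-31,0,24],[0,0,0],1],[[-31,0,24],[0,0,0],1]]'
python3 -m inch '[[[-10,0,10],[0,0,-0.12],1],[[0,0,0],[0,0,-0.12],1],[[0,0,0],[0,0,-0.12],1],[[0,0,0],[0,0,-0.12],1],[[0,0,0],[0,0,0],1],[[0,0,0],[0,0,0],1]]'
python3 to.py 539 349 200 -1.5708 -0.5236 -0.939;python3 look.py w5
```

```text
clock: 15.1
eef_pos: [547.9, 270.6, 240.4]
tool_rot: [-1.564, -0.027, -0.982]
force: [0.1, 0.8, 0.1]
width: 85.3
clock: 15.6
eef_pos: [549.0, 301.6, 239.9]
tool_rot: [-1.542, -0.519, -1.0]
force: [0.9, -0.6, 0.6]
width: 85.4
t 15.6 shift [-59.1  12.7  16.9] (in end axes [-58.2  12.5  20. ] ) turn [ 0.001 -0.053 -0.004] F [ 0.9 -0.6  0.6] w 85.4 q [-0.71  0.64 -0.19  1.62  0.69  1.14 -0.67]
```

View pics/w5.png

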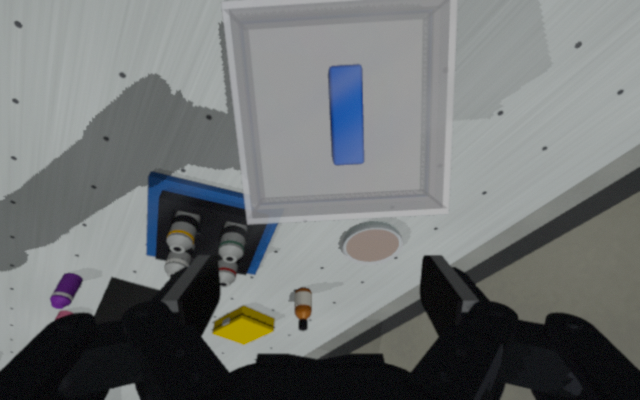

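```bash
python3 - <<'E'
from h import *
from scipy.optimize import least_squares
s,im,Rt=pickle.load(open("w.pkl","rb"))
P=np.array([(30,10,102),(-30,10,102),(-30,-10,102),(30,-10,102),(78,78,68),(78,-78,68),(-78,-78,68)],float)
U=np.array([(364,163),(361,66),(330,67),(335,164),(448,214),(248,223),(225,4)],float)
def f(p): return (proj(im,P@Ro.from_euler('ZYX',p[3:]).as_matrix().T+p[:3],Rt)-U).ravel()
g=lambda p:f(np.r_[p,-np.pi/6,0])
for q in(least_squares(g,[587,284,59,-.94],x_scale=[10,10,10,.1],loss='soft_l1').x,):
    print(q.round(3),g(q).reshape(-1,2).round(1).tolist())
q6=least_squares(f,[587,284,59,-.94,-.52,0],x_scale=[10,10,10,.1,.1,.1],loss='soft_l1').x;print(q6.round(3))
z=Ro.from_euler('ZY',[q[3],-np.pi/6]).as_matrix()[:,2]
for k in(160,76):print(k,(q[:3]+k*z).round(1))
E
```

```text
[586.901 285.333  55.413  -0.939] [[0.7, 0.5], [1.8, -0.5], [-0.2, 0.4], [-1.0, 1.1], [-1.2, -1.2], [1.0, -0.2], [-0.7, -0.3]]
[ 5.87760e+02  2.84728e+02  5.61640e+01 -9.42000e-01 -5.39000e-01
  7.00000e-03]
160 [539.7 349.9 194. ]
76 [564.5 316.  121.2]
```

```bash
python3 -m inch '[[[-29,4,10],[0,-0.025,0],1],[[-28,4,9],[0,-0.025,0],1],[[0,0,0],[0,0,0],1],[[0,0,0],[0,0,0],1]]'
python3 to.py 539.7 349.9 195 -1.5708 -0.5236 -0.939
```

```text
clock: 15.98
eef_pos: [543.0, 346.4, 205.9]
tool_rot: [-1.565, -0.514, -0.96]
force: [0.2, -1.6, 0.2]
width: 85.4
t 15.98 shift [-9.5  7.2 -0.7] (in end axes [-9.6  7.1 -0.6] ) turn [ 0.005 -0.018 -0.01 ] F [ 0.2 -1.6  0.2] w 85.4 q [-0.76  0.72 -0.2   1.56  0.69  1.15 -0.69]
```

```bash
python3 -m inch '[[[-9,10,0],[0.005,-0.018,-0.01],1],[[0,15,0],[0,0,0],1],[[0,15,0],[0,0,0],1],[[0,0,0],[0,0,0],1],[[0,0,0],[0,0,0],1]]'
python3 to.py 563.9 316.8 123.5 -1.5708 -0.5236 -0.939
```

```text
clock: 16.4
eef_pos: [554.9, 328.4, 166.6]
tool_rot: [-1.566, -0.525, -0.954]
force: [0.3, -0.2, 0.8]
width: 85.6
t 16.4 shift [-8.9 44.7  0.4] (in end axes [-8.9 44.7  0.4] ) turn [ 0.002 -0.013  0.001] F [ 0.3 -0.2  0.8] w 85.6 q [-0.74  0.76 -0.18  1.61  0.73  1.07 -0.72]
```

```bash
python3 -m inch '[[[-6,10,0],[0,-0.012,0],1],[[-5,15,0],[0,0,0],1],[[-2,10,0],[0,0,0],1],[[0,0,0],[0,0,0],1],[[0,0,0],[0,0,0],1]]'
python3 to.py 563.9 316.8 123.5 -1.5708 -0.5236 -0.939
```

```text
clock: 16.82
eef_pos: [560.3, 322.3, 129.6]
tool_rot: [-1.569, -0.524, -0.944]
force: [-0.3, 0.4, -0.2]
width: 85.9
t 16.82 shift [ 2.7  8.6 -0.3] (in end axes [ 2.7  8.6 -0.3] ) turn [ 0.    -0.004 -0.   ] F [-0.3  0.4 -0.2] w 85.9 q [-0.74  0.81 -0.16  1.63  0.77  1.   -0.76]
```

```bash
python3 -m inch '[[[2,7,0],[0,-0.004,0],1],[[0,0,0],[0,0,0],0.5],[[0,0,0],[0,0,0],0],[[0,0,0],[0,0,0],0],[[0,0,0],[0,0,0],0],[[0,0,0],[0,0,0],0],[[0,0,0],[0,0,0],0],[[0,0,0],[0,0,0],0]]'
python3 to.py 563.9 316.8 123.5 -1.5708 -0.5236 -0.939
python3 -m inch '[[[0,-5,0],[0,0,0],0],[[0,-10,0],[0,0,0],0],[[0,-12,0],[0,0,0],0],[[0,-15,0],[0,0,0],0],[[0,-15,0],[0,0,0],0],[[0,-10,0],[0,0,0],0],[[0,0,0],[0,0,0],0]]'
python3 to.py 563.9 316.8 123.5 -1.5708 -0.5236 -0.939
```

```text
clock: 17.48
eef_pos: [563.0, 319.3, 126.1]
tool_rot: [-1.569, -0.522, -0.939]
force: [0.6, 0.7, -3.5]
width: 19.0
t 17.48 shift [ 0.9  3.5 -0.8] (in end axes [ 0.9  3.5 -0.7] ) turn [-0.002  0.    -0.001] F [ 0.6  0.7 -3.5] w 19.0 q [-0.73  0.81 -0.16  1.63  0.77  0.99 -0.75]
clock: 18.07
eef_pos: [539.6, 351.2, 187.5]
tool_rot: [-1.57, -0.516, -0.936]
force: [-0.6, 0.3, -3.4]
width: 19.0
t 18.07 shift [ 5.  76.4 -0.9] (in end axes [ 4.4 76.4 -0.7] ) turn [-0.002  0.003 -0.007] F [-0.6  0.3 -3.4] w 19.0 q [-0.77  0.74 -0.2   1.58  0.71  1.12 -0.7 ]
```

```bash
python3 -m inch '[[[5,-10,0],[0,0,0],0],[[12,-20,0],[0,0,0],0],[[12,-20,0],[0,0,0],0],[[6,-10,0],[0,0,0],0],[[0,0,0],[0,0,0],0],[[0,0,0],[0,0,0],0]]'
python3 to.py 561 2.5 230 -1.5708 0 -1.351
```

```text
clock: 18.57
eef_pos: [539.1, 349.7, 260.6]
tool_rot: [-1.573, -0.516, -0.934]
force: [-0.3, 0.1, -3.4]
width: 19.5
t 18.57 shift [ 239.1  171.3 -188.4] (in end axes [343.7  30.6 -54.3] ) turn [-0.105  0.407  0.509] F [-0.3  0.1 -3.4] w 19.5 q [-0.76  0.66 -0.22  1.51  0.66  1.24 -0.61]
```

```bash
python3 -m inch '[[[0,0,0],[-0.017,0.068,0.085],0],[[0,0,0],[-0.017,0.068,0.085],0],[[0,0,0],[-0.017,0.068,0.085],0],[[0,0,0],[-0.017,0.068,0.085],0],[[0,0,0],[-0.017,0.068,0.085],0],[[0,0,0],[-0.017,0.068,0.085],0],[[0,0,0],[0,0,0],0],[[0,0,0],[0,0,0],0]]'
python3 to.py 561 2.5 230 -1.5708 0 -1.351
```

```text
clock: 19.23
eef_pos: [534.7, 345.5, 248.5]
tool_rot: [-1.59, 0.01, -1.367]
force: [-0.5, 0.4, -3.6]
width: 18.7
t 19.23 shift [341.4  16.  -43.3] (in end axes [340.5  18.5 -49.1] ) turn [ 0.019 -0.016 -0.01 ] F [-0.5  0.4 -3.6] w 18.7 q [-0.41  0.62 -0.34  1.51  0.2   1.06 -0.59]
```

```bash
python3 -m inch '[[[15,0,-2],[0.01,-0.01,-0.005],0],[[30,0,-4],[0.01,-0.005,-0.005],0],[[35,0,-5],[0,0,0],0],[[35,0,-5],[0,0,0],0],[[35,0,-5],[0,0,0],0],[[35,0,-5],[0,0,0],0],[[35,0,-5],[0,0,0],0],[[35,0,-5],[0,0,0],0]]'
python3 -m inch '[[[30,0,-5],[0,0,0],0],[[15,0,-2],[0,0,0],0],[[0,0,0],[0,0,0],0],[[0,0,0],[0,0,0],0]]'
python3 to.py 561 2.5 170 -1.5708 0 -1.351
```

```text
clock: 19.9
eef_pos: [549.5, 99.3, 241.7]
tool_rot: [-1.583, -0.009, -1.296]
force: [0.8, -0.7, -2.9]
width: 18.9
clock: 20.23
eef_pos: [553.0, 44.6, 239.3]
tool_rot: [-1.595, -0.022, -1.291]
force: [1.1, 0.8, -4.1]
width: 19.0
t 20.23 shift [41.1 70.4 -2.3] (in end axes [42.8 69.3 -1.4] ) turn [0.023 0.059 0.023] F [ 1.1  0.8 -4.1] w 19.0 q [ 0.08  0.51 -0.34  1.75  0.23  0.94 -0.08]
```

```bash
python3 -m inch '[[[22,10,-1],[0.012,0.03,0.012],0],[[20,15,-1],[0.01,0.03,0.01],0],[[0,15,0],[0,0,0],0],[[0,10,0],[0,0,0],0],[[0,0,0],[0,0,0],0],[[0,0,0],[0,0,0],0]]'
python3 to.py 561 2.5 170 -1.5708 0 -1.351
```

```text
clock: 20.73
eef_pos: [561.6, 17.6, 187.4]
tool_rot: [-1.572, 0.002, -1.326]
force: [0.0, 1.3, -3.2]
width: 18.9
t 20.73 shift [14.6 17.4 -4.2] (in end axes [14.6 17.4 -3.8] ) turn [ 0.002  0.025 -0.002] F [ 0.   1.3 -3.2] w 18.9 q [ 0.13  0.57 -0.32  1.81  0.24  0.8  -0.07]
```

```bash
python3 -m inch '[[[15,0,-4],[0,0.025,0],0],[[0,10,0],[0,0,0],0],[[0,0,0],[0,0,0],0],[[0,0,0],[0,0,0],0]]'
python3 to.py 561 2.5 170 -1.5708 0 -1.351; python3 look.py w6; python3 - <<'E'
from cell import ctrl
import cv2,pickle
im=ctrl.get_image("top");pickle.dump(im,open("t6.pkl","wb"))
w=cv2.imread("pics/w6.png");o=cv2.resize(im["frame"][150:275,250:375],(400,400),interpolation=cv2.INTER_CUBIC)[:,:,::-1]
import numpy as np
cv2.imwrite("pics/m6.png",np.hstack([cv2.resize(w[:,120:520],(400,400)),o]))
E
```

```text
clock: 21.07
eef_pos: [562.5, 6.3, 179.0]
tool_rot: [-1.569, 0.002, -1.344]
force: [-0.3, 0.4, -3.7]
width: 19.4
t 21.07 shift [ 3.3  9.  -2.4] (in end axes [ 3.3  9.  -2.3] ) turn [-0.002  0.007 -0.003] F [-0.3  0.4 -3.7] w 19.4 q [ 0.15  0.58 -0.32  1.82  0.24  0.78 -0.07]
```

View pics/m6.png

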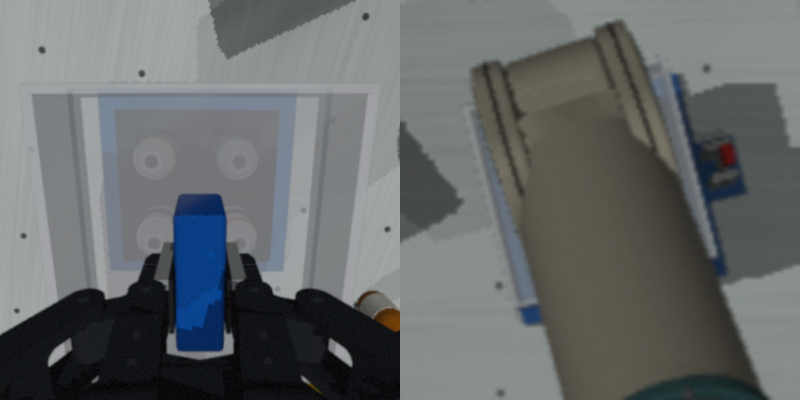

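```bash
python3 - <<'E'
from h import *
s,im,Rt=pickle.load(open("w.pkl","rb"))
T=im["T_tool_cam"]
o,d=ray(im,[[140.5,86],[499,88],[295.5,213],[345,213],[220,97],[415,97],[227,270]],T)
for i,k in((0,68),(1,68),(2,102),(3,102)):
    y=81.5-k; print(((o+d[i]*((y-o[1])/d[i,1]))).round(1))
print("flange corners", atz(im,[[219,96],[418,96]],12,Rt).round(1))
a=.22;print([ (np.array([561,2.5])+[88*(c*np.cos(a)-np.sin(a)),88*(c*np.sin(a)+np.cos(a))]).round(1).tolist() for c in(-1,1)])
E
```

```text
[-78.2  13.5 -79.2]
[-77.2  13.5  79.5]
[-30.1 -20.5  -9.2]
[-30.1 -20.5   9.6]
flange corners [[459.   63.   12. ]
 [629.6 102.1  12. ]]
[[455.9, 69.2], [627.7, 107.6]]
```

```bash
python3 - <<'E'
from h import *
s,im,Rt=pickle.load(open("w.pkl","rb"))
f=im["frame"];hsv=cv2.cvtColor(f,cv2.COLOR_RGB2HSV)
print(atz(im,[[272,162],[358,160.5]],70,Rt).round(1),"exp (521.6,27.5)?(586,42)")
print("block", atz(im,[[236,110.5],[399,110.5]],26,Rt).round(1))
a=.22
for l in((-33,33),(33,33),(-70,70),(70,70)):print(l,(np.array([561,2.5])+[l[0]*np.cos(a)-l[1]*np.sin(a),l[0]*np.sin(a)+l[1]*np.cos(a)]).round(1))
cv2.imwrite("pics/m7.png",cv2.resize(f[80:290,200:440],(800,700),interpolation=cv2.INTER_CUBIC)[:600,:,::-1])
E
```

```text
[[521.3  26.7  70. ]
 [583.9  42.2  70. ]] exp (521.6,27.5)?(586,42)
block [[478.8  54.9  26. ]
 [613.6  85.8  26. ]]
(-33, 33) [521.6  27.5]
(33, 33) [586.   41.9]
(-70, 70) [477.4  55.5]
(70, 70) [614.   86.1]
```

View pics/m7.png

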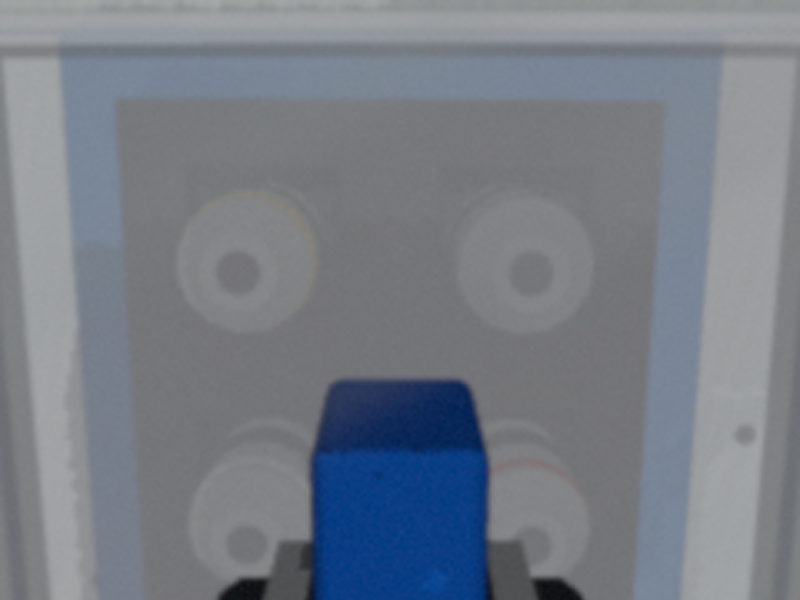

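Block corners and noses seen through the cover agree with base (561, 2.5), yaw 0.22, within about 1 mm, and the cover is centred on the TCP. I lower it now.

```bash
python3 -m inch '[[[3,10,-2],[0,0.007,0],0],[[0,15,0],[0,0,0],0],[[0,15,0],[0,0,0],0],[[0,8,0],[0,0,0],0],[[0,0,0],[0,0,0],0],[[0,0,0],[0,0,0],0]]'
python3 to.py 561 2.5 93.5 -1.5708 0 -1.351
```

```text
clock: 21.67
eef_pos: [562.4, 2.9, 129.7]
tool_rot: [-1.565, 0.002, -1.352]
force: [0.8, 0.4, -3.2]
width: 18.7
t 21.67 shift [ 0.1 36.2 -1.6] (in end axes [ 0.  36.2 -1.4] ) turn [-0.005 -0.001 -0.002] F [ 0.8  0.4 -3.2] w 18.7 q [ 0.13  0.65 -0.29  1.86  0.27  0.66 -0.1 ]
```

```bash
python3 -m inch '[[[0,7,-1.5],[-0.005,0,0],0],[[0,7,0],[0,0,0],0],[[0,0,0],[0,0,0],0],[[0,0,0],[0,0,0],0]]'
python3 to.py 561 2.5 93.5 -1.5708 0 -1.351
python3 -m inch '[[[0,5,0],[0,0,0],0],[[0,4,0],[0,0,0],0],[[0,0,0],[0,0,0],0],[[0,0,0],[0,0,0],0]]'
python3 to.py 561 2.5 93.5 -1.5708 0 -1.351
```

```text
clock: 22.0
eef_pos: [561.9, 2.6, 115.7]
tool_rot: [-1.568, 0.002, -1.353]
force: [0.9, 0.3, -3.9]
width: 19.2
t 22.0 shift [-0.1 22.2 -1. ] (in end axes [-0.1 22.2 -0.9] ) turn [-0.003 -0.002 -0.002] F [ 0.9  0.3 -3.9] w 19.2 q [ 0.13  0.67 -0.28  1.87  0.28  0.64 -0.1 ]
clock: 22.33
eef_pos: [562.6, 2.7, 106.4]
tool_rot: [-1.567, 0.001, -1.353]
force: [-0.1, 0.1, -5.0]
width: 19.1
t 22.33 shift [-0.2 12.9 -1.7] (in end axes [-0.2 12.9 -1.6] ) turn [-0.004 -0.002 -0.001] F [-0.1  0.1 -5. ] w 19.1 q [ 0.12  0.68 -0.27  1.87  0.29  0.62 -0.11]
```

```bash
python3 -m inch '[[[0,4,-1],[0,0,0],0],[[0,4,0],[0,0,0],0],[[0,0,0],[0,0,0],0]]'
python3 to.py 561 2.5 93.5 -1.5708 0 -1.351
python3 -m inch '[[[0,3,0],[0,0,0],0],[[0,2,0],[0,0,0],0],[[0,0,0],[0,0,0],0]]'
python3 to.py 561 2.5 93.5 -1.5708 0 -1.351
```

```text
clock: 22.58
eef_pos: [561.9, 2.5, 97.9]
tool_rot: [-1.566, 0.001, -1.353]
force: [-1.0, 0.8, -3.0]
width: 19.1
t 22.58 shift [-0.2  4.4 -0.9] (in end axes [-0.2  4.4 -0.9] ) turn [-0.005 -0.002 -0.001] F [-1.   0.8 -3. ] w 19.1 q [ 0.12  0.7  -0.26  1.88  0.3   0.6  -0.12]
clock: 22.83
eef_pos: [561.8, 2.5, 92.2]
tool_rot: [-1.566, 0.001, -1.353]
force: [-0.3, -0.5, -2.9]
width: 19.1
t 22.83 shift [-0.2 -1.3 -0.8] (in end axes [-0.2 -1.3 -0.8] ) turn [-0.005 -0.002 -0.001] F [-0.3 -0.5 -2.9] w 19.1 q [ 0.11  0.7  -0.26  1.89  0.3   0.59 -0.12]
```

```bash
python3 -m inch '[[[0,2,0],[0,0,0],0],[[0,0,0],[0,0,0],0]]'
python3 -m inch '[[[0,2,0],[0,0,0],0],[[0,0,0],[0,0,0],0]]'
python3 -m inch '[[[0,2,0],[0,0,0],0],[[0,0,0],[0,0,0],0]]'
```

```text
clock: 23.0
eef_pos: [561.8, 2.6, 89.9]
tool_rot: [-1.566, 0.001, -1.353]
force: [-0.4, 0.7, -3.0]
width: 19.0
clock: 23.17
eef_pos: [562.4, 2.6, 88.4]
tool_rot: [-1.565, 0.001, -1.353]
force: [-0.7, -0.4, -2.9]
width: 19.0
clock: 23.33
eef_pos: [562.6, 2.7, 88.8]
tool_rot: [-1.565, -0.0, -1.353]
force: [0.2, -0.1, -3.7]
width: 19.0
```

```bash
python3 -m inch '[[[0,3,0],[0,0,0],0],[[0,0,0],[0,0,0],0]]'
python3 -m inch '[[[0,3,0],[0,0,0],0],[[0,0,0],[0,0,0],0]]'
python3 -m inch '[[[0,3,0],[0,0,0],0],[[0,0,0],[0,0,0],0]]'
```

```text
clock: 23.5
eef_pos: [563.4, 2.7, 88.9]
tool_rot: [-1.563, -0.001, -1.353]
force: [-0.6, -0.6, -3.7]
width: 19.1
clock: 23.67
eef_pos: [564.0, 2.7, 88.8]
tool_rot: [-1.561, -0.003, -1.353]
force: [-1.8, 0.3, -2.3]
width: 19.0
clock: 23.83
eef_pos: [564.3, 2.7, 88.8]
tool_rot: [-1.56, -0.004, -1.353]
force: [-2.8, 1.3, -1.6]
width: 18.7
```

```bash
python3 -m inch '[[[0,0,-1.5],[-0.008,0,0.003],0],[[0,0,0],[0,0,0],0.2],[[0,0,0],[0,0,0],0.6],[[0,0,0],[0,0,0],0.7],[[0,0,0],[0,0,0],0.7],[[0,-15,0],[0,0,0],0.7],[[0,-30,0],[0,0,0],0.8],[[0,-40,0],[0,0,0],1]]'
python3 -m inch '[[[-25,-20,0],[0,0,0],0],[[-25,0,0],[0,0,0],0],[[-25,0,0],[0,0,0],0],[[-25,0,0],[0,0,0],0],[[-25,0,0],[0,0,0],0],[[0,0,0],[0,0,0],0]]'
python3 look.py w8; python3 - <<'E'
from cell import ctrl
import cv2,pickle,numpy as np
t=ctrl.get_image("top")["frame"];s=ctrl.get_image("side")["frame"]
a=cv2.resize(t[150:270,260:380],(400,400),interpolation=cv2.INTER_CUBIC);b=cv2.resize(s[160:280,230:350],(400,400),interpolation=cv2.INTER_CUBIC)
w=cv2.imread("pics/w8.png")
w=cv2.resize(w,(320,200))
o=np.zeros((600,800,3),np.uint8);o[:400,:400]=a[:,:,::-1];o[:400,400:]=b[:,:,::-1];o[400:,:320]=w
cv2.imwrite("pics/m8.png",o)
E
```

```text
clock: 24.5
eef_pos: [558.7, 2.1, 166.3]
tool_rot: [-1.582, 0.003, -1.352]
force: [1.0, -0.0, 0.3]
width: 78.5
clock: 25.0
eef_pos: [539.3, 127.6, 196.6]
tool_rot: [-1.561, 0.001, -1.361]
force: [0.8, 1.1, 0.4]
width: 7.3
```

View pics/m8.png

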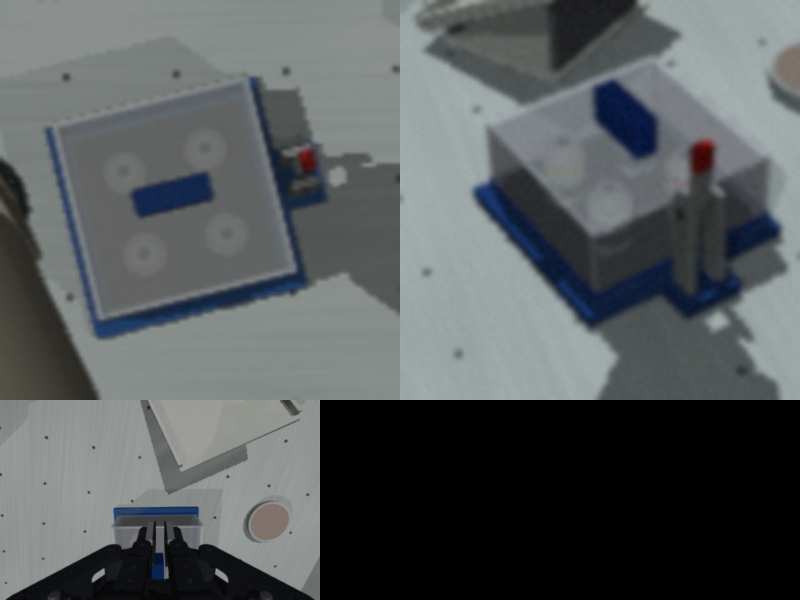

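Cover sits squarely inside the blue flange in both views (corners about (55,128), (250,80), (298,270), (103,318) in the top crop). The clamp is still upright, with its red tip at (307,160). I go around to its outer side with the fingers shut.

```bash
python3 -m inch '[[[35,0,-1],[0,0,0],0],[[35,0,-1],[0,0,0],0],[[35,0,-1],[0,0,0],0],[[35,0,-1],[0,0,0],0],[[35,0,-1],[0,0,0],0],[[35,0,-1],[0,0,0],0],[[35,0,0],[0,0,0],0],[[25,0,0],[0,0,0],0]]'
python3 -m inch '[[[0,0,0],[0,0,0],0],[[0,0,0],[0,0,0],0]]'
python3 to.py 592.6 -139 120 -1.5708 0 -1.351
```

```text
clock: 25.82
eef_pos: [589.6, -161.4, 194.6]
tool_rot: [-1.565, -0.005, -1.369]
force: [-0.2, -1.3, 1.0]
width: -0.1
clock: 25.98
eef_pos: [588.0, -175.3, 193.3]
tool_rot: [-1.567, -0.01, -1.386]
force: [1.0, 0.8, 0.2]
width: 0.2
t 25.98 shift [-35.6  72.9  10.9] (in end axes [-34.5  73.3  12.4] ) turn [-0.003 -0.035  0.01 ] F [1.  0.8 0.2] w 0.2 q [ 0.43  0.63 -0.3   1.67  0.24  0.88  0.21]
```

```bash
python3 -m inch '[[[-5,25,6],[0,-0.018,0.005],0],[[-5,25,5],[0,-0.018,0.005],0],[[0,22,0],[0,0,0],0],[[0,0,0],[0,0,0],0],[[0,0,0],[0,0,0],0]]'
python3 to.py 592.6 -139 120 -1.5708 0 -1.351
```

```text
clock: 26.4
eef_pos: [596.5, -168.0, 119.7]
tool_rot: [-1.567, -0.003, -1.356]
force: [0.2, 0.1, -0.1]
width: 0.4
t 26.4 shift [-29.1  -0.4   2.3] (in end axes [-29.1  -0.3   2.5] ) turn [-0.004 -0.005  0.003] F [ 0.2  0.1 -0.1] w 0.4 q [ 0.4   0.73 -0.28  1.71  0.28  0.74  0.19]
```

```bash
python3 -m inch '[[[-20,0,2],[0,-0.005,0],0],[[-18,0,0],[0,0,0],0],[[-12,0,0],[0,0,0],0],[[-12,0,0],[0,0,0],0],[[-12,0,0],[0,0,0],0],[[-10,0,0],[0,0,0],0],[[0,0,0],[0,0,0],0]]'
python3 to.py 579.7 -81.4 118 -1.5708 0 -1.351
```

```text
clock: 26.98
eef_pos: [581.4, -85.6, 125.1]
tool_rot: [-1.562, -0.011, -1.355]
force: [0.2, 0.3, 0.9]
width: 0.1
t 26.98 shift [-4.6  7.  -0.8] (in end axes [-4.5  7.1 -0.7] ) turn [-0.009 -0.004  0.011] F [0.2 0.3 0.9] w 0.1 q [ 0.26  0.68 -0.27  1.8   0.28  0.69  0.05]
```

```bash
python3 -m inch '[[[-10,6,0],[0,0,0.01],0],[[-10,7,0],[0,0,0],0],[[-6,8,0],[0,0,0],0],[[0,0,0],[0,0,0],0]]'
python3 to.py 575 -60 89 -1.5708 0 -1.351
```

```text
clock: 27.32
eef_pos: [576.6, -60.2, 103.3]
tool_rot: [-1.56, -0.003, -1.358]
force: [-0.2, 0.1, 0.8]
width: 0.3
t 27.32 shift [-0.5 14.3 -1.6] (in end axes [-0.5 14.3 -1.5] ) turn [-0.011 -0.007  0.003] F [-0.2  0.1  0.8] w 0.3 q [ 0.22  0.7  -0.26  1.84  0.28  0.63  0.  ]
```

```bash
python3 -m inch '[[[0,6,-1],[-0.01,0,0],0],[[0,6,0],[0,0,0],0],[[0,3,0],[0,0,0],0],[[0,0,0],[0,0,0],0]]'
python3 -m inch '[[[0,2,0],[0,0,0],0],[[0,0,0],[0,0,0],0]]'
python3 -m inch '[[[0,2,0],[0,0,0],0],[[0,0,0],[0,0,0],0]]'
```

```text
clock: 27.65
eef_pos: [576.0, -57.7, 89.5]
tool_rot: [-1.57, -0.001, -1.356]
force: [-2.5, -0.2, 5.9]
width: 0.0
clock: 27.82
eef_pos: [576.0, -57.7, 89.7]
tool_rot: [-1.57, -0.002, -1.357]
force: [-0.2, -0.3, 0.3]
width: 0.0
clock: 27.98
eef_pos: [576.3, -57.7, 89.6]
tool_rot: [-1.57, -0.002, -1.358]
force: [-0.8, -0.2, -0.5]
width: 0.3
```

```bash
python3 -m inch '[[[0,4,0],[0,0,0],0],[[0,4,0],[0,0,0],0],[[0,4,0],[0,0,0],0]]'
python3 -m inch '[[[0,-15,0],[0,0,0],0],[[0,-35,0],[0,0,0],0],[[-20,-35,0],[0,0,0],0],[[-38,-20,0],[0,0,0],0],[[-38,0,0],[0,0,0],0],[[-38,0,0],[0,0,0],0],[[-38,0,0],[0,0,0],0],[[0,0,0],[0,0,0],0]]'
python3 -m inch '[[[-38,0,0],[0,0,0],0],[[-30,0,0],[0,0,0],0],[[0,0,0],[0,0,0],0],[[0,0,0],[0,0,0],0]]'
python3 - <<'E'
from cell import ctrl
import cv2,numpy as np
t=ctrl.get_image("top")["frame"];s=ctrl.get_image("side")["frame"]
a=cv2.resize(t[150:270,260:380],(400,400),interpolation=cv2.INTER_CUBIC);b=cv2.resize(s[160:280,230:350],(400,400),interpolation=cv2.INTER_CUBIC)
cv2.imwrite("pics/m9.png",np.hstack([a,b])[:,:,::-1])
E
```

```text
clock: 28.23
eef_pos: [576.6, -57.6, 88.6]
tool_rot: [-1.569, -0.006, -1.36]
force: [-11.1, 1.0, 39.2]
width: -0.1
clock: 28.9
eef_pos: [541.1, 114.3, 196.1]
tool_rot: [-1.568, -0.003, -1.373]
force: [0.8, 1.9, 0.5]
width: -0.0
clock: 29.23
eef_pos: [527.3, 178.8, 193.1]
tool_rot: [-1.571, -0.002, -1.368]
force: [0.2, -0.5, 0.4]
width: -0.1
```

View pics/m9.png

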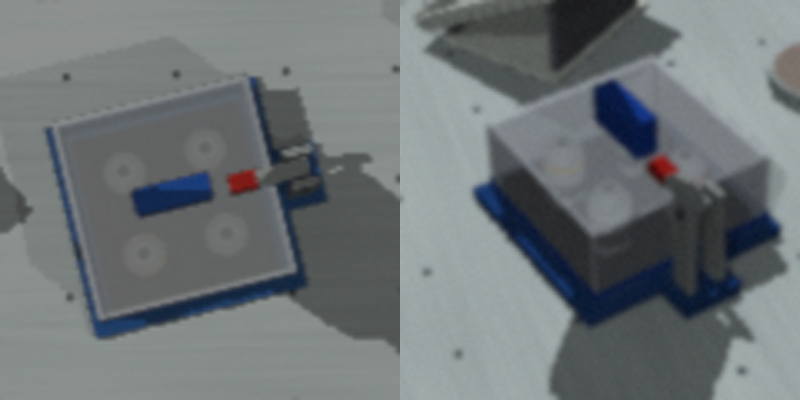

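The clamp lies level over the cover (red tip at (243,182) in the top crop, (663,168) in the side crop). The cover has not moved and the arm is clear, so I hand in.

```bash
python3 -c "
from cell import ctrl
print(ctrl.finish_job())"
```

```text
the job is handed in; nothing more can be done
None
```

The job is done and was handed in at about 29 s of the 72 s allowed; the hand-in gives no verdict.

- **Objectives:** I put spare_a (red band) and spare_b (white band) into the two empty pockets next to the clamp. The purple and pink look-alikes and the stored objectives were not touched.
- **Cover:** I lifted it square off the stand, levelled it and lowered it over the base.
- **Clamp:** I pushed it over from outside and down until it stopped.

**Last checks:** The final top and side pictures show four objectives upright under the cover. The cover sits square inside the flange, the clamp lies level over it, and the arm is clear.

**What disagreed or ran close:**
- **Seated height:** the tool came to rest at z = 89 mm where I expected about 94 mm. I take this as error in my grip-height estimate or a small slip in the fingers. If the cover were caught on the block it would have stopped near 107 mm.
- **No clear contact force at seating:** the vertical reading did not jump. It only eased from about -3.7 to -1.6 N, and I went by the height no longer changing.
- **Clamp press:** the last push read 39 N at the wrist, made with the fingertips. That is close to the 40 N limit, which applies to the arm and gripper body.
- **Bystanders:** the oil bottle, dish and slide box were never approached, but I did not measure their positions again at the end.

I viewed 11 pictures, one over the budget.

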